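# Tip the lamp ball into the dish and hold the dish out, turned

## Robot

A 6-joint arm with a two-finger parallel gripper is mounted at the origin on the work surface. World frame = base frame: x ahead of the robot, y to its left, z up, the work surface at z = 0. Lengths are in m, angles in rad, forces in N, time in s.
With the tool pointing down it reaches from about 0.3 to 0.825 m from the base axis. Payload 5.4 kg.
Tool frame: the origin (TCP) lies on the centre line of the jaws, within the pads' length; the fingertips stand 17 mm ahead of it and the grasp point (between the pads) lies 2 mm behind it (manip.tcp_to_tips is the distance from the TCP to the fingertips, in m); z points along the fingers, y is the line along which they close (so a half turn about z gives the same grasp; the last joint's range is limited). The gripper opens to 92 mm and grips with 3 to 60 N. Pads are 20 mm wide; open, the fingers measure 128 mm over their backs; the gripper's body (75 mm by 189 mm) begins 69 mm behind the grasp point.
Start: joints at [-1.48, 0.158, 1.597, -0, 1.386, -0.21], TCP at [0.17, -0.549, 0.232] pointing down, gripper open.
Joint ranges: [-2.91, 2.91], [-0.94, 2.29], [0.18, 2.7], [-1.29, 4.43], [0.17, 2.64], [-3, 3]. Speed limits (rad/s): [2.57, 2.57, 3.14, 3.14, 3.14, 3.14].

## Interface

Orientations are given as a unit quaternion [w, x, y, z].
In Python, from cell import manip gives the robot as it stands.
- The arm moves only by the tool creep_tool, called after "Request:" as name(argument=value, ...), one argument or row to a line, values as JSON. Schema: {"type":"object","properties":{"ticks":{"type":"array","items":{"type":"array","prefixItems":[{"type":"array","items":{"type":"number"},"minItems":3,"maxItems":3},{"type":"array","items":{"type":"number"},"minItems":3,"maxItems":3}],"minItems":2,"maxItems":2},"minItems":1,"maxItems":12},"finger_gap":{"type":"number"},"only":{"type":"string"},"quiet":{"type":"boolean"},"lines":{"type":"string"}},"required":["ticks"],"additionalProperties":false}. ticks is a list of rows, 1 to 12 of them, each written [[dx, dy, dz], [rx, ry, rz]]: dx, dy, dz in parts of the range, where 1.0 means 0.5 m, then a rotation vector rx, ry, rz in parts of the range, where 1.0 means 60 degrees; each row is the pose to reach, as a shift and turn from the pose commanded when the call began, along the tool's axes at that moment; what a row does not reach only later rows make up. A row lasts 1/10 s, in which the tool goes at most 0.05 m and 0.15 rad, less where a joint would pass 70% of its speed; a pose out of reach is approached as far as the arm can. finger_gap is the finger opening in m, set as the call begins (left out keeps the last). The fingers move at their own pace and stop on an object; the grip force is fixed at half the most. Time passes only in rows, so rows that do not move let the fingers close. The tool returns the time, the measured TCP pose, the force, the opening and the grip force at its end. only (a regular expression) keeps the lines of the reply that match it, lines (a string "A,B") keeps lines A to B, and quiet returns only ok. Input that does not fit is refused with a message, and nothing moves.
- manip.read_state(): the state, without advancing time (a new reading comes with each control period).
- manip.camera(name): name is "scene" or "top" or "wrist"; returns (picture, depth): 400x640x3 uint8, red, green, blue; 400x640 float32, m along the optical axis (not along the pixel's ray), 0 where there is no reading.
- manip.get_calibration(name): a dict with "intrinsics" (3x3 intrinsics, pixels), "D" ([k1, k2, p1, p2, k3] as OpenCV has them; the pictures are not rectified), "R" (3x3) and "t" (3): a world point X has camera coordinates R X + t; the wrist camera has in their place "hand_eye" (4x4, takes a point from camera to tool coordinates, whose origin is the TCP and whose axes are the flange's). Camera axes: x right, y down, z forward; pixel columns grow to the right and rows downward; lengths in m; the calibration is good to about 2 mm. A picture is of the moment at which its call begins: read the wrist's pose just before it. get_calibration takes no time and is no camera call.
- manip.hand_in(): hands the job in; it is judged then, once.
The state is a dict: "clock": time; "q": joint angles; "joint_velocities": joint speeds; "effort": joint torques, N m; "eef_pos": TCP position; "ee_rot": TCP orientation; "ft_force": force on the tool from outside, world axes, zero at the start; "torque": the same for the moment, N m; "gripper_width": finger opening in m; "grasp_force": force on a finger pad.
Only numpy, scipy, OpenCV 4.12 (cv2) and the standard library are available. Lean on these libraries where they do the work, as an engineer would, in place of code of your own. Each camera call takes 0.05 s, during which the arm holds its last target. There are 200 camera calls.

## Task

Pick up the yellow scoop by its green grip and, close above the dish, tip it nose-down, never steeper than about 45 degrees, so that the brass lamp ball rolls gently into the dish; then level the scoop, set it down standing on the bare desk and let go of it. Next lift the dish by its upright green grip straight up off the mat, and only then turn it a quarter turn anticlockwise (seen from above) over the mat, so that the green grip comes to your side of the dish and the red tab offers itself to the person opposite, keeping the dish level and the ball in the middle throughout. Finish while still holding the dish level and still about 10 cm above the middle of the mat, with the scoop left standing and the stapler, tape roll, screwdriver and mug undisturbed.

Things in the scene. Friction and masses are not known exactly. Their poses are not given: they have to be found in the camera images.
- dish: loose dished steel plate, 160 mm across, rim 31 mm high, about 0.2 kg, starting in the middle of the mat, axes along the mat's, green grip at +y (left), red tab at -y. Origin: centre of its underside, z up. An inner flat 26 mm across lies 8 mm up; round it a 12 degree slope to radius 47 mm (15 mm up), then 27 degrees to the rim
- dish_center (a point): middle of the dish's inner floor, 8 mm above its underside; axes as the dish
- dish_grip (a point): point to grip on the dish's upright green grip plate, 88 mm from the dish's centre on its +y side, 55 mm above its underside. The plate is 40 mm along x, 10 mm thick along y (fingers close along the dish's y), from 18 to 78 mm above the underside; fingertips must stay above the 31 mm rim. Axes as the dish
- dish_tab (a point): outer end of the dish's flat red tab, 124 mm from the dish's centre on its -y side, 26 mm above its underside; the tab is 32 mm wide, 8 mm thick. Axes as the dish
- mat: square cork mat, 190 x 190 x 6 mm, fixed to the desk, slanted by up to 0.35 rad; origin at the centre of its underside; its x points away from the robot, y to the left. The dish starts on its middle, green grip at the mat's +y; after the quarter turn the grip lies at the mat's -x (robot) side
- scoop: loose yellow scoop, 118 mm long (x -58 to +60 mm), 56 wide, walls 33 high and 4 thick, about 0.13 kg, standing on the desk. Origin: on its underside below the grip; x towards the open nose, z up. Floor 5 mm thick, flat to x = 20 mm, then a ramp up at 15 degrees to the lip: the ball rolls out once the nose is tipped down by more than about 20 degrees; 35 does it well
- scoop_grip (a point): point to grip on the scoop's upright green grip plate, above its origin, 68 mm above the underside. The plate is 40 mm along x, 10 mm thick along y (fingers close along the scoop's y), 48 to 90 mm high, on a bridge 24 mm long under which the ball passes. Axes as the scoop
- scoop_lip (a point): upper edge of the scoop's pouring lip: 60 mm ahead of the grip along x, 15.5 mm above the underside; axes as the scoop
- ball_center (a point): centre of the loose brass ball, 30 mm across, about 50 g; starts lying on the scoop's floor. It has some rolling resistance: it rests on slopes of up to about 7 degrees
- stapler: bystander: red and black stapler, 130 x 36 x 60 mm, loose; origin under its centre, length along x
- tape: bystander: roll of brown tape lying flat, 84 mm across, 24 mm high, loose; origin under its centre
- screwdriver: bystander: blue screwdriver lying along its x, 200 mm long, 26 mm thick, loose; origin under its centre
- mug: bystander: white mug, 76 mm across, 88 mm high, handle towards its +y, loose; origin under its centre
- ball: the brass ball itself, 30 mm across; its origin is a point on its surface that turns with it as it rolls: use ball_center for its place

How it is judged:
On the way, in this order (a step that is already met when the one before it is completed fails the run):
1. the scoop is held in the air, tipped nose-down by more than 17 degrees, with its lip over the dish (angle between scoop's own z axis and vertical above 0.3 rad and height (world z) of scoop_grip above 0.09 m and horizontal distance between scoop_lip and dish_center below 0.08 m and contact force between the fingers and scoop above 0.5 N), for 0.1 s.
2. the ball lies in the middle of the dish (within 25 mm) and the scoop stands level on the desk, released (horizontal distance between ball_center and dish_center below 0.025 m and z of ball_center in the frame of dish_center below 0.028 m and height (world z) of scoop below 0.006 m and angle between scoop's own z axis and vertical below 0.1 rad and contact force between the fingers and scoop below 0.1 N and contact force between scoop and dish below 0.1 N and contact force between scoop and mat below 0.1 N), for 0.2 s.
3. the dish is lifted at least 30 mm off the mat, level and not yet turned (within 20 degrees) (height (world z) of dish above 0.036 m and angle between dish's own z axis and vertical below 0.17 rad and angle between the y axis of dish and the y axis of mat, either way round below 0.35 rad and contact force between the fingers and dish above 0.5 N), for 0.1 s.
At the end, for the whole second after the job is handed in: Dish held by the fingers alone, 60-160 mm above the mat, within 50 mm of its middle, level within 5.7 deg, turned a quarter anticlockwise within 10 deg, still; ball within 25 mm of the dish's middle; scoop standing level on the bare desk, released (all of step 2 and height (world z) of dish between 0.066 and 0.166 m and horizontal distance between dish_center and mat below 0.05 m and angle between dish's own z axis and vertical below 0.1 rad and angle between the y axis of dish and the x axis of mat, either way round below 0.17 rad and x of dish_grip in the frame of mat below -0.03 m and linear speed of dish below 0.03 m/s and angular speed of dish below 0.15 rad/s and contact force between the fingers and dish above 0.5 N and contact force between dish and mat below 0.1 N); the arm keeps its last pose, push and grip.
It fails at once if the scoop is tipped more than 52 degrees (angle between scoop's own z axis and vertical above 0.91 rad).
It fails at once if the ball falls on the desk, or drops into the dish from high up (faster than 1.1 m/s) (height (world z) of ball_center below 0.0165 m or (linear speed of ball above 1.1 m/s and horizontal distance between ball_center and dish_center below 0.1 m)).
It fails at once if the ball is more than 35 mm from the dish's middle while the dish is off the mat (height (world z) of dish above 0.016 m and horizontal distance between ball_center and dish_center above 0.035 m).
It fails at once if the dish tilts more than 11 degrees (angle between dish's own z axis and vertical above 0.2 rad).
It fails at once if the stapler, tape, screwdriver or mug is moved more than 30 mm (distance of any of stapler, tape, screwdriver, mug from where it was at the start of the episode above 0.03 m).
It also fails if it takes over 70 s, if anything falls off the work surface, if the arm or the gripper's body presses on something with over 40 N, if the wrist force passes 120 N, or if a joint passes its speed limit or range.

## Working session

There is one attempt and no reset: what is moved stays moved. The work goes in short steps, Python scripts to look and compute and a tool call to move; the robot and the scene stay as the last step left them, time stands still between calls to the robot, and variables do not carry over. Pictures are saved under pics/ and viewed, at most 10 in all, crops included, and the job is handed in when it is done.

```bash
ls; mkdir -p pics; python3 - <<'E'
from cell import manip
import cv2
for n in("top","scene"):
    p,d=manip.camera(n); cv2.imwrite(f"pics/{n}0.png",p[:,:,::-1]); 
    import numpy as np; np.savez(f"{n}0.npz",p=p,d=d); c=manip.get_calibration(n); print(n,c)
print(manip.read_state(), manip.get_calibration("wrist"), manip.tcp_to_tips)
E
```

```text
cell.py
pics
top {'intrinsics': array([[397.67319445,   0.        , 321.06990147],
       [  0.        , 397.67319445, 196.9835949 ],
       [  0.        ,   0.        ,   1.        ]]), 'D': array([-0.02246841,  0.        ,  0.        ,  0.        ,  0.        ]), 'R': array([[ 0.02226632, -0.99971087, -0.00907722],
       [-0.98997336, -0.02078083, -0.13971722],
       [ 0.13948819,  0.0120972 , -0.99014984]]), 't': array([-0.03128231,  0.60609276,  1.14749872])}
scene {'intrinsics': array([[514.21511272,   0.        , 317.66971594],
       [  0.        , 514.21511272, 198.37610832],
       [  0.        ,   0.        ,   1.        ]]), 'D': array([0.03329743, 0.        , 0.        , 0.        , 0.        ]), 'R': array([[ 0.15333277,  0.98815785,  0.00575508],
       [ 0.79702916, -0.12022829, -0.59185274],
       [-0.58415201,  0.09533739, -0.80602556]]), 't': array([-0.06383632, -0.41197286,  1.6543297 ])}
{'clock': 0.1, 'q': array([-1.48010807e+00,  1.58974502e-01,  1.59807915e+00, -3.21566847e-05,
        1.38618110e+00, -2.10073970e-01]), 'joint_velocities': array([-0
[... 443 characters left out ...]
0806, -0.00908948,  0.04713782]), 'grasp_force': 0.0, 'gripper_width': 0.09222655074866185} {'intrinsics': array([[276.54562163,   0.        , 314.51188646],
       [  0.        , 276.54562163, 197.36979389],
       [  0.        ,   0.        ,   1.        ]]), 'D': array([-0.02196453,  0.        ,  0.        ,  0.        ,  0.        ]), 'hand_eye': array([[ 6.32990178e-04, -9.69620923e-01, -2.44611663e-01,
         6.88746972e-02],
       [ 9.99999328e-01,  8.51387304e-04, -7.87097347e-04,
         1.09473668e-04],
       [ 9.71445320e-04, -2.44611000e-01,  9.69620810e-01,
        -1.53209363e-01],
       [ 0.00000000e+00,  0.00000000e+00,  0.00000000e+00,
         1.00000000e+00]])} 0.017
```

View pics/top0.png

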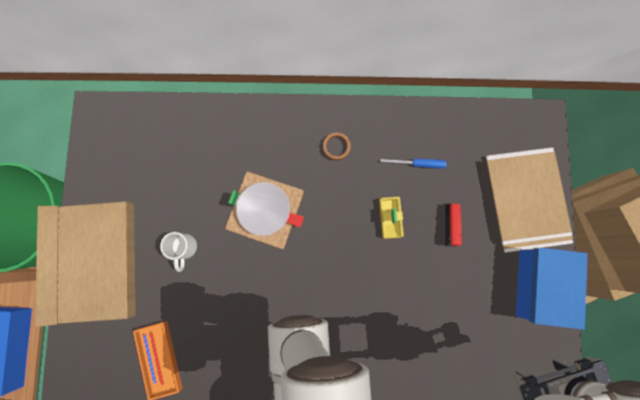

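View pics/scene0.png

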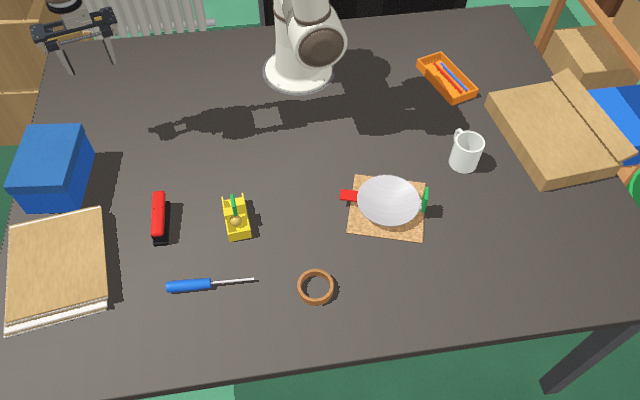

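```bash
cat > h.py <<'E'
import numpy as np,cv2
from cell import manip
from scipy.spatial.transform import Rotation as Rn
def cloud(n):
    "picture, world xyz per pixel (nan without reading)"
    if n=="wrist":
        s=manip.read_state()
        Rw=Rn.from_quat(np.roll(s["ee_rot"],-1)).as_matrix(); tw=s["eef_pos"]
    p,d=manip.camera(n); c=manip.get_calibration(n)
    return p,xyz(d,c,(Rw,tw) if n=="wrist" else None)
def xyz(d,c,pose=None):
    v,u=np.mgrid[:400,:640].astype(np.float32)
    uv=cv2.undistortPoints(np.stack([u,v],-1).reshape(-1,1,2),c["intrinsics"],np.array(c["D"]))[:,0]
    X=np.c_[uv,np.ones(len(uv))]*d.reshape(-1,1); X[d.ravel()==0]=np.nan
    if pose is not None:
        H=c["hand_eye"]; X=(X@H[:3,:3].T+H[:3,3])@pose[0].T+pose[1]
    else: X=(X-c["t"])@c["R"]
    return X.reshape(400,640,3)
E
python3 - <<'E'
from h import *
for n in("top","scene"):
    z=np.load(n+"0.npz");p=z["p"];X=xyz(z["d"],manip.get_calibration(n))
    hsv=cv2.cvtColor(p,cv2.COLOR_RGB2HSV)
    for name,lo,hi in(("green",(45,90,40),(85,255,255)),("yellow",(22,120,80),(33,255,255)),("red",(0,150,80),(6,255,255))):
        m=cv2.inRange(hsv,lo,hi);k,l,st,ce=cv2.connectedComponentsWithStats(m)
        for i in range(1,k):
            if st[i,4]<40: continue
            P=X[l==i];P=P[~np.isnan(P[:,0])]
            t=P[P[:,2]>np.percentile(P[:,2],97)-.006]
            (c,sz,a)=cv2.minAreaRect(t[:,:2].astype(np.float32)*1000)
            print(n,name,ce[i].round(),st[i,4],"z",np.percentile(P[:,2],[3,97]).round(3),"top rect mm",np.round(c),np.round(sz),round(a,1))
E
```

```text
top green [53. 91.] 221 z [-0.76 -0.74] top rect mm [1246. 1425.] [ 90. 167.] 36.9
top green [271.  88.] 76 z [-0.759 -0.739] top rect mm [1282.  262.] [ 32. 100.] 4.6
top green [24. 90.] 43 z [-0.759 -0.742] top rect mm [1264. 1583.] [34. 87.] 2.0
top green [391.  90.] 41 z [-0.757 -0.74 ] top rect mm [1281. -358.] [32. 50.] 15.4
top green [492.  92.] 71 z [-0.76  -0.741] top rect mm [1286. -887.] [35. 90.] 0.7
top green [515.  92.] 47 z [-0.76  -0.743] top rect mm [ 1294. -1010.] [45. 36.] 25.7
top green [600. 131.] 6190 z [-0.76 -0.74] top rect mm [ 1054. -1370.] [507. 576.] 0.3
top green [ 11. 122.] 513 z [-0.761 -0.74 ] top rect mm [1050. 1613.] [310. 136.] 9.1
top green [ 23. 211.] 4726 z [-0.739 -0.249] top rect mm [ 564. 1099.] [416. 214.] 7.8
top green [233. 198.] 90 z [-0.001  0.087] top rect mm [597. 240.] [10. 36.] 73.9
top green [394. 215.] 50 z [0.061 0.093] top rect mm [ 553. -229.] [35.  7.] 5.2
top green [614. 336.] 3890 z [-0.759 -0.74 ] top rect mm [   74. -1410.] [282. 401.] 85.9
top green [ 42. 363.] 208 z [-0.758 -0.74 ] top rect mm [-107. 1318.] [315.  17.] 0.2
[... 682 characters left out ...]
3] [1152.  222.] 28.0
scene green [635. 187.] 301 z [-0.469 -0.244] top rect mm [508. 953.] [ 30. 399.] 39.7
scene green [425. 199.] 121 z [-0.     0.087] top rect mm [599. 239.] [ 9. 37.] 69.7
scene green [233. 204.] 82 z [0.055 0.093] top rect mm [ 555. -230.] [43.  8.] 5.6
scene green [453. 377.] 16783 z [-0.758 -0.741] top rect mm [839. 256.] [1781.  248.] 89.1
scene yellow [236. 220.] 924 z [0.001 0.051] top rect mm [ 556. -229.] [31. 55.] 5.2
scene red [448.  78.] 85 z [0.005 0.027] top rect mm [125. 451.] [148.   7.] 17.7
scene red [348. 195.] 191 z [0.031 0.04 ] top rect mm [541.  59.] [44. 34.] 72.4
scene red [158. 214.] 583 z [0.039 0.06 ] top rect mm [ 527. -413.] [ 28. 109.] 88.2
```

The top view shows the dish at (263,209), its green grip at (233,198) and red tab at (295,220). It also shows the scoop at (391,217), stapler (455,224), screwdriver (415,162), tape (336,146) and mug (179,246). In the scene view the ball is in the scoop at (236,221). Next I bring the wrist camera over the scoop.

Careful with the scale: shifts go in shares of 0.5 m and turns go in shares of 60 degrees. That gives: 0.472 m is 0.944, 0.4 m is 0.8, 0.05 rad is 0.0477.

Request:
creep_tool(
  ticks=[
    [[0.2, -0.08, -0.008], [0, 0, 0.0477]],
    [[0.4, -0.16, -0.016], [0, 0, 0.0955]],
    [[0.6, -0.24, -0.024], [0, 0, 0.1432]],
    [[0.8, -0.32, -0.032], [0, 0, 0.191]],
    [[0.944, -0.378, -0.04], [0, 0, 0.2005]],
    [[0.944, -0.378, -0.04], [0, 0, 0.2005]],
    [[0.944, -0.378, -0.04], [0, 0, 0.2005]],
    [[0.944, -0.378, -0.04], [0, 0, 0.2005]],
    [[0.944, -0.378, -0.04], [0, 0, 0.2005]],
    [[0.944, -0.378, -0.04], [0, 0, 0.2005]],
    [[0.944, -0.378, -0.04], [0, 0, 0.2005]],
    [[0.944, -0.378, -0.04], [0, 0, 0.2005]],
  ],
)

```text
clock: 1.3
eef_pos: [0.5657, -0.2276, 0.251]
ee_rot: [-0.0, 0.999, 0.047, -0.001]
ft_force: [0.0, -0.2, -0.0]
gripper_width: 0.092
grasp_force: 0.0
```

Request:
creep_tool(
  ticks=[
    [[0, 0, 0], [0, 0, 0]],
    [[0, 0, 0], [0, 0, 0]],
  ],
)

```text
clock: 1.5
eef_pos: [0.564, -0.2301, 0.2514]
ee_rot: [-0.0, 0.999, 0.044, -0.0]
ft_force: [0.6, -0.2, -0.2]
gripper_width: 0.0921
grasp_force: 0.0
```

```bash
python3 - <<'E'
from h import *
p,X=cloud("wrist"); np.savez("w1.npz",p=p,X=X); cv2.imwrite("pics/w1.png",p[:,:,::-1])
hsv=cv2.cvtColor(p,cv2.COLOR_RGB2HSV)
for name,lo,hi in(("green",(45,90,40),(85,255,255)),("yellow",(22,120,60),(33,255,255)),("brass",(10,60,60),(22,255,255))):
    m=cv2.inRange(hsv,lo,hi);k,l,st,ce=cv2.connectedComponentsWithStats(m)
    for i in range(1,k):
        if st[i,4]<150: continue
        P=X[l==i];P=P[~np.isnan(P[:,0])]
        zt=np.percentile(P[:,2],98);t=P[P[:,2]>zt-.005]
        print(name,ce[i].round(),st[i,4],"zt",zt.round(4),[ (np.round(v[0],1),np.round(v[1],1),round(v[2],1)) for v in (cv2.minAreaRect(t[:,:2].astype(np.float32)*1000),cv2.minAreaRect(P[:,:2].astype(np.float32)*1000))])
E
```

```text
green [314. 194.] 274 zt 0.0912 [(array([ 554.2, -229.5]), array([38.3,  8.3]), 5.2), (array([ 554.3, -229.3]), array([38.4,  8.8]), 5.0)]
yellow [589. 167.] 8723 zt 0.0372 [(array([ 621. , -608.9]), array([247.7, 139.6]), 8.7), (array([ 621. , -608.9]), array([247.7, 139.6]), 8.7)]
yellow [314. 183.] 3129 zt 0.0493 [(array([ 554.1, -230.1]), array([38.5, 55.8]), 4.0), (array([ 546.4, -230.8]), array([130.3,  62.7]), 5.1)]
brass [199.  21.] 1349 zt 0.0258 [(array([750.6, -62.9]), array([41.2, 83.1]), 3.8), (array([754.5, -56.8]), array([50.2, 95.5]), 4.3)]
brass [ 79. 114.] 4281 zt 0.0084 [(array([616.7, 134. ]), array([196.4,  90.1]), 71.7), (array([616.9, 133.9]), array([197. ,  90.4]), 71.2)]
brass [592. 156.] 12248 zt 0.0372 [(array([ 622.8, -618.2]), array([250.5, 163.1]), 9.3), (array([ 626.3, -603.2]), array([280.8, 162.4]), 15.8)]
brass [ 85. 207.] 1259 zt 0.0083 [(array([500.1, 123.8]), array([88.2, 76.7]), 74.3), (array([475.9, 118.9]), array([ 67.2, 111.4]), 32.6)]
brass [133. 297.] 1024 zt 0.3446 [(array([ 583.1, -179. ]), array([14.3,  3.2]), 4.5), (array([ 582.4, -179. ]), array([16.8,  3.4]), 5.7)]
brass [496. 297.] 1029 zt 0.3443 [(array([ 591.5, -275.8]), array([14.9,  5.9]), 4.2), (array([ 590.9, -275.8]), array([17. ,  5.9]), 4.2)]
brass [485. 343.] 2037 zt 0.3557 [(array([ 589.1, -264.4]), array([ 5.7, 57.7]), 5.8), (array([ 430.3, -325.2]), array([357.9,  85.9]), 22.3)]
```

View pics/w1.png

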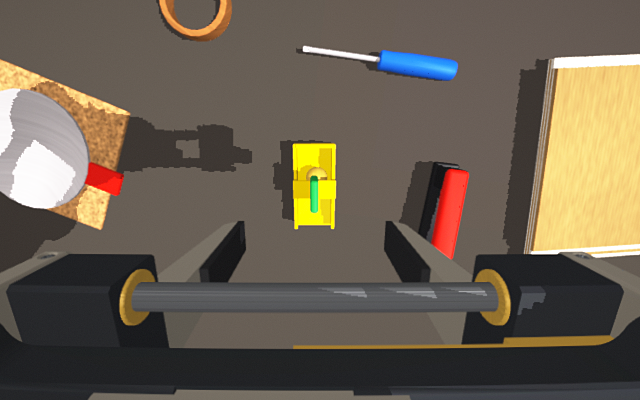

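The wrist view shows the scoop at (314,186), its grip at (314,194) and the ball at (317,173). I enlarge it to see which end is the nose.

```bash
python3 - <<'E'
from h import *
z=np.load("w1.npz");p=z["p"];X=z["X"]
cv2.imwrite("pics/w1c.png",cv2.resize(p[130:245,270:360,::-1],None,fx=5,fy=5,interpolation=cv2.INTER_CUBIC))
for v in range(138,236,4): print(v,X[v,302].round(3),X[v,315].round(3))
E
```

```text
138 [ 0.616 -0.207  0.001] [ 0.618 -0.226  0.001]
142 [ 0.611 -0.207  0.   ] [ 0.612 -0.226 -0.001]
146 [ 0.608 -0.209  0.036] [ 0.609 -0.226  0.036]
150 [ 0.6   -0.209  0.005] [ 0.601 -0.227  0.003]
154 [ 0.594 -0.209  0.005] [ 0.596 -0.228  0.006]
158 [ 0.589 -0.209  0.005] [ 0.59  -0.228  0.005]
162 [ 0.583 -0.21   0.006] [ 0.584 -0.229  0.005]
166 [ 0.577 -0.21   0.005] [ 0.579 -0.229  0.006]
170 [ 0.571 -0.211  0.006] [ 0.577 -0.229  0.03 ]
174 [ 0.565 -0.211  0.004] [ 0.572 -0.23   0.033]
178 [ 0.56  -0.212  0.006] [ 0.573 -0.23   0.074]
182 [ 0.562 -0.213  0.048] [ 0.571 -0.23   0.089]
186 [ 0.557 -0.214  0.049] [ 0.567 -0.23   0.089]
190 [ 0.551 -0.214  0.048] [ 0.562 -0.231  0.089]
194 [ 0.546 -0.215  0.048] [ 0.557 -0.231  0.089]
198 [ 0.541 -0.215  0.049] [ 0.553 -0.231  0.09 ]
202 [ 0.524 -0.215  0.008] [ 0.548 -0.232  0.089]
206 [ 0.518 -0.215  0.008] [ 0.543 -0.232  0.09 ]
210 [ 0.512 -0.216  0.009] [ 0.538 -0.233  0.089]
214 [ 0.507 -0.216  0.012] [ 0.508 -0.235  0.011]
218 [ 0.5   -0.217  0.012] [ 0.503 -0.236  0.013]
222 [ 0.495 -0.217  0.015] [ 0.497 -0.236  0.016]
226 [ 0.483 -0.217 -0.001] [ 0.485 -0.238 -0.001]
230 [ 0.476 -0.218 -0.001] [ 0.478 -0.238 -0.001]
234 [ 0.47  -0.218 -0.001] [ 0.472 -0.239  0.   ]
```

View pics/w1c.png

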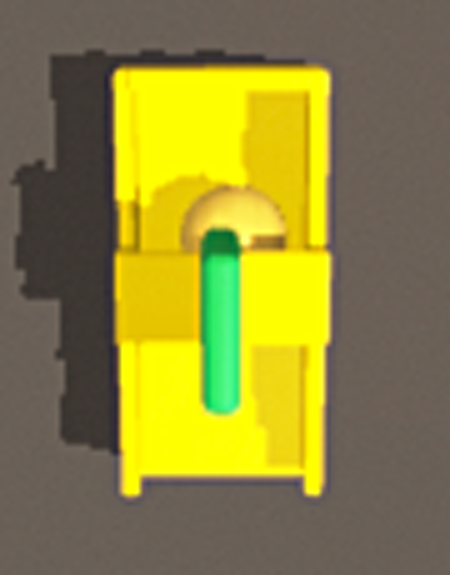

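The crop shows the closed back wall at the top (+x) and the open nose with its lip at the bottom, pointing at the robot. The ball is behind the grip. I descend and grip.

To row units: 0.18 m is 0.36, -0.01 m is -0.02.

Request:
creep_tool(
  ticks=[
    [[-0.02, -0.003, 0.08], [0, 0, 0]],
    [[-0.02, -0.003, 0.16], [0, 0, 0]],
    [[-0.02, -0.003, 0.22], [0, 0, 0]],
    [[-0.02, -0.003, 0.27], [0, 0, 0]],
    [[-0.02, -0.003, 0.31], [0, 0, 0]],
    [[-0.02, -0.003, 0.34], [0, 0, 0]],
    [[-0.02, -0.003, 0.36], [0, 0, 0]],
    [[-0.02, -0.003, 0.36], [0, 0, 0]],
    [[-0.02, -0.003, 0.36], [0, 0, 0]],
  ],
)

```text
clock: 2.45
eef_pos: [0.5555, -0.2288, 0.0724]
ee_rot: [0.0, 0.999, 0.045, 0.001]
ft_force: [-0.0, 0.5, -0.1]
gripper_width: 0.0919
grasp_force: 0.0
```

Request:
creep_tool(
  ticks=[
    [[0, 0, 0], [0, 0, 0]],
    [[0, 0, 0], [0, 0, 0]],
    [[0, 0, 0], [0, 0, 0]],
    [[0, 0, 0], [0, 0, 0]],
    [[0, 0, 0], [0, 0, 0]],
    [[0, 0, 0], [0, 0, 0]],
    [[0, 0, 0], [0, 0, 0]],
    [[0, 0, 0], [0, 0, 0]],
  ],
  finger_gap=0,
)

```text
clock: 3.25
eef_pos: [0.555, -0.2282, 0.0715]
ee_rot: [-0.0, 0.999, 0.045, -0.0]
ft_force: [-0.0, -0.1, 0.5]
gripper_width: 0.03
grasp_force: 0.0
```

Request:
creep_tool(
  ticks=[
    [[0, 0, 0], [0, 0, 0]],
    [[0, 0, 0], [0, 0, 0]],
    [[0, 0, 0], [0, 0, 0]],
    [[0, 0, 0], [0, 0, 0]],
    [[0, 0, 0], [0, 0, 0]],
    [[0, 0, 0], [0, 0, 0]],
  ],
)

```text
clock: 3.85
eef_pos: [0.5548, -0.228, 0.0713]
ee_rot: [-0.0, 0.999, 0.045, -0.0]
ft_force: [0.3, -0.1, -1.5]
gripper_width: 0.0103
grasp_force: 30.0
```

Request:
creep_tool(
  ticks=[
    [[0, 0, -0.02], [0, 0, 0]],
    [[0, 0, -0.06], [0, 0, 0]],
    [[0, 0, -0.12], [0, 0, 0]],
    [[0, 0, -0.18], [0, 0, 0]],
    [[0, 0, -0.22], [0, 0, 0]],
    [[0, 0, -0.24], [0, 0, 0]],
    [[0, 0, -0.24], [0, 0, 0]],
  ],
)

```text
clock: 4.55
eef_pos: [0.5559, -0.2287, 0.1936]
ee_rot: [0.001, 0.999, 0.045, 0.001]
ft_force: [0.4, 0.6, -2.3]
gripper_width: 0.0097
grasp_force: 30.0
```

Fractions of (.145,-.381): 
.01:.001 -.004
.04:.006 -.015
.09:.013 -.034
.17:.025 -.065
.27:.039 -.103
.38:.055 -.145
.5:.072 -.19
.62:.09 -.236
.73:.106 -.278
.83:.120 -.316
.91:.132 -.347
.97:.141 -.370
next call: .004 -.011.

To row units: -0.37 m is -0.74, -0.347 m is -0.694.

Request:
creep_tool(
  ticks=[
    [[0.002, -0.008, 0], [0, 0, 0]],
    [[0.012, -0.03, 0], [0, 0, 0]],
    [[0.026, -0.068, 0], [0, 0, 0]],
    [[0.05, -0.13, 0], [0, 0, 0]],
    [[0.078, -0.206, 0], [0, 0, 0]],
    [[0.11, -0.29, 0], [0, 0, 0]],
    [[0.144, -0.38, 0], [0, 0, 0]],
    [[0.18, -0.472, 0], [0, 0, 0]],
    [[0.212, -0.556, 0], [0, 0, 0]],
    [[0.24, -0.632, 0], [0, 0, 0]],
    [[0.264, -0.694, 0], [0, 0, 0]],
    [[0.282, -0.74, 0], [0, 0, 0]],
  ],
)

```text
clock: 5.75
eef_pos: [0.6609, 0.1567, 0.1897]
ee_rot: [-0.0, 0.999, 0.047, -0.001]
ft_force: [-0.3, -0.4, -2.0]
gripper_width: 0.0098
grasp_force: 30.0
```

Request:
creep_tool(
  ticks=[
    [[0.006, -0.016, 0], [0, 0, 0]],
    [[0.008, -0.022, 0], [0, 0, 0]],
    [[0.008, -0.022, 0], [0, 0, 0]],
    [[0.008, -0.022, 0], [0, 0, 0]],
  ],
)

```text
clock: 6.15
eef_pos: [0.6647, 0.1631, 0.1914]
ee_rot: [0.0, 0.999, 0.045, -0.0]
ft_force: [-0.1, -1.3, -0.9]
gripper_width: 0.0096
grasp_force: 30.0
```

```bash
python3 - <<'E'
from h import *
p,X=cloud("wrist"); np.savez("w2.npz",p=p,X=X); cv2.imwrite("pics/w2.png",p[:,:,::-1])
s=manip.read_state();print(s["q"].round(2),s["eef_pos"])
for n in("top","scene"):
    z=np.load(n+"0.npz");p=z["p"];X=xyz(z["d"],manip.get_calibration(n))
    # dish rim points: heights .033-.040 around the estimate, circle fit
    C=np.array([.571,.156]);r=np.hypot(*(X[...,:2]-C).transpose(2,0,1))
    P=X[(r<.087)&(r>.07)&(X[...,2]>.033)&(X[...,2]<.041)][:,:2]
    u=np.array([.304,.953]);P=P[abs((P-C)@np.array([.953,-.304]))>.03]
    A=np.c_[2*P,np.ones(len(P))];s=np.linalg.lstsq(A,(P**2).sum(1),rcond=None)[0]
    print(n,len(P),s[:2],np.sqrt(s[2]+s[0]**2+s[1]**2))
E
```

```text
[ 0.06  0.47  1.3  -0.    1.38  1.55] [0.66478529 0.16310311 0.19152573]
top 327 [0.57106404 0.15552998] 0.07534961987958082
scene 407 [0.57127297 0.15571572] 0.07575541448726275
```

View pics/w2.png

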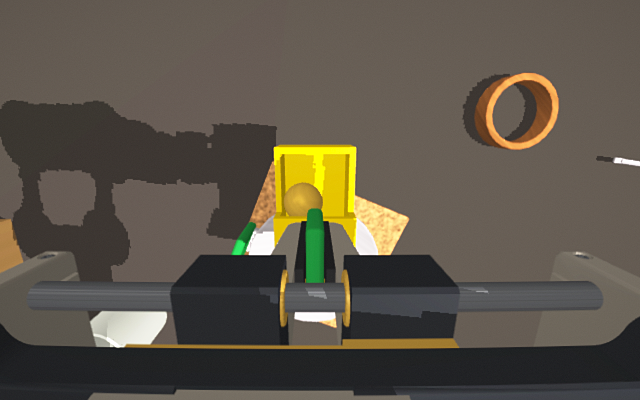

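The wrist view shows the ball still in the scoop at (304,200), with the dish behind and below the grip and clear of everything. I lower and tip gently to 11 degrees first, so the ball rolls only to the foot of the ramp.

To row units: 0.046 m is 0.092, -0.011 m is -0.022, 0.19 rad is 0.1814.

Request:
creep_tool(
  ticks=[
    [[-0.002, 0, 0.008], [0, 0.0191, 0]],
    [[-0.004, 0, 0.02], [0, 0.0382, 0]],
    [[-0.008, 0, 0.036], [0, 0.0573, 0]],
    [[-0.012, 0, 0.052], [0, 0.0764, 0]],
    [[-0.016, 0, 0.068], [0, 0.0955, 0]],
    [[-0.018, 0, 0.08], [0, 0.1146, 0]],
    [[-0.02, 0, 0.088], [0, 0.1337, 0]],
    [[-0.022, 0, 0.092], [0, 0.1528, 0]],
    [[-0.022, 0, 0.092], [0, 0.1719, 0]],
    [[-0.022, 0, 0.092], [0, 0.1814, 0]],
    [[-0.022, 0, 0.092], [0, 0.1814, 0]],
    [[-0.022, 0, 0.092], [0, 0.1814, 0]],
  ],
)

```text
clock: 7.4
eef_pos: [0.6542, 0.1631, 0.146]
ee_rot: [-0.004, 0.994, 0.045, 0.095]
ft_force: [0.1, 0.4, -1.7]
gripper_width: 0.0098
grasp_force: 30.0
```

Request:
creep_tool(
  ticks=[
    [[0, 0, 0], [0, 0, 0]],
    [[0, 0, 0], [0, 0, 0]],
    [[0, 0, 0], [0, 0, 0]],
    [[0, 0, 0], [0, 0, 0]],
    [[0, 0, 0], [0, 0, 0]],
    [[0, 0, 0], [0, 0, 0]],
    [[0, 0, 0], [0, 0, 0]],
    [[0, 0, 0], [0, 0, 0]],
  ],
)

```text
clock: 8.2
eef_pos: [0.654, 0.1633, 0.1456]
ee_rot: [-0.004, 0.994, 0.045, 0.095]
ft_force: [-0.1, 0.2, -0.7]
gripper_width: 0.0097
grasp_force: 30.0
```

```bash
python3 - <<'E'
from h import *
s=manip.read_state();Rt=Rn.from_quat(np.roll(s["ee_rot"],-1)).as_matrix()
C=np.array([.571,.1557]);print(Rt.round(3),s["eef_pos"])
tx=np.array([.996,.089,0])
t=np.r_[C,.130]+.052*tx; print("stage2 in tool axes",Rt.T@(t-s["eef_pos"]), "ry to go",.61-np.arccos(-Rt[2,2]))
p,X=cloud("scene"); cv2.imwrite("pics/s2.png",cv2.resize(p[130:260,310:470,::-1],None,fx=4,fy=4))
E
```

```text
[[ 0.978  0.091  0.188]
 [ 0.089 -0.996  0.017]
 [ 0.189  0.    -0.982]] [0.65396569 0.1633274  0.14560532]
stage2 in tool axes [-0.03370072  0.00016065  0.00941046] ry to go 0.4200150523131268
```

View pics/s2.png

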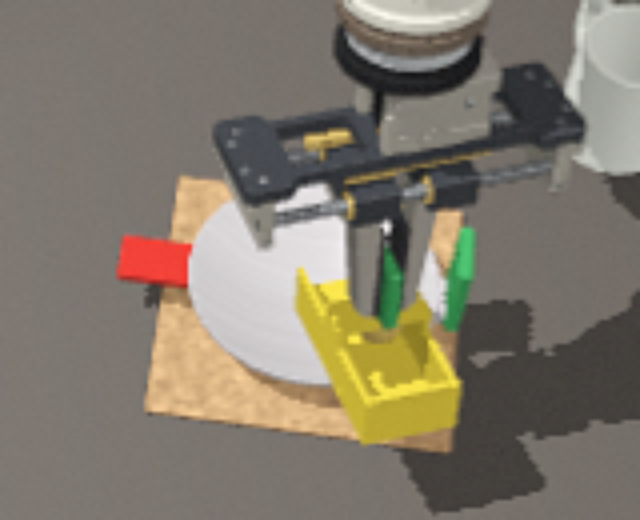

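The scene crop shows the scoop nose at (325,285) over the far side of the dish, with the ball under the bridge at about (380,335). Next I tip it to 35 degrees.

To row units: -0.034 m is -0.068, -0.03 m is -0.06, 0.42 rad is 0.4011.

Request:
creep_tool(
  ticks=[
    [[-0.006, 0, 0.002], [0, 0.0334, 0]],
    [[-0.012, 0, 0.004], [0, 0.0668, 0]],
    [[-0.018, 0, 0.006], [0, 0.1003, 0]],
    [[-0.024, 0, 0.008], [0, 0.1337, 0]],
    [[-0.028, 0, 0.008], [0, 0.1623, 0]],
    [[-0.032, 0, 0.01], [0, 0.191, 0]],
    [[-0.036, 0, 0.01], [0, 0.2196, 0]],
    [[-0.042, 0, 0.012], [0, 0.2483, 0]],
    [[-0.048, 0, 0.014], [0, 0.2865, 0]],
    [[-0.054, 0, 0.016], [0, 0.3247, 0]],
    [[-0.06, 0, 0.018], [0, 0.3629, 0]],
    [[-0.068, 0, 0.019], [0, 0.4011, 0]],
  ],
)

```text
clock: 9.45
eef_pos: [0.6225, 0.1605, 0.1302]
ee_rot: [-0.014, 0.953, 0.043, 0.301]
ft_force: [0.7, 0.4, -2.0]
gripper_width: 0.0099
grasp_force: 30.0
```

Request:
creep_tool(
  ticks=[
    [[0, 0, 0], [0, 0, 0]],
    [[0, 0, 0], [0, 0, 0]],
    [[0, 0, 0], [0, 0, 0]],
    [[0, 0, 0], [0, 0, 0]],
    [[0, 0, 0], [0, 0, 0]],
    [[0, 0, 0], [0, 0, 0]],
    [[0, 0, 0], [0, 0, 0]],
    [[0, 0, 0], [0, 0, 0]],
    [[0, 0, 0], [0, 0, 0]],
    [[0, 0, 0], [0, 0, 0]],
  ],
)

```text
clock: 10.45
eef_pos: [0.6225, 0.1605, 0.1298]
ee_rot: [-0.014, 0.953, 0.043, 0.3]
ft_force: [-0.4, 0.7, -1.5]
gripper_width: 0.0097
grasp_force: 30.0
```

```bash
python3 - <<'E'
from h import *
a,X=cloud("scene");b,Y=cloud("top");w,Z=cloud("wrist")
f=lambda p,v,u:cv2.resize(p[v:v+130,u:u+130,::-1],(400,400))
cv2.imwrite("pics/s3.png",np.hstack([f(a,130,320),cv2.resize(w[130:330,220:420,::-1],(400,400))]))
s=manip.read_state();Rt=Rn.from_quat(np.roll(s["ee_rot"],-1)).as_matrix();print(Rt.round(3))
E
```

```text
[[ 0.816  0.091  0.57 ]
 [ 0.074 -0.996  0.052]
 [ 0.573  0.    -0.82 ]]
```

View pics/s3.png

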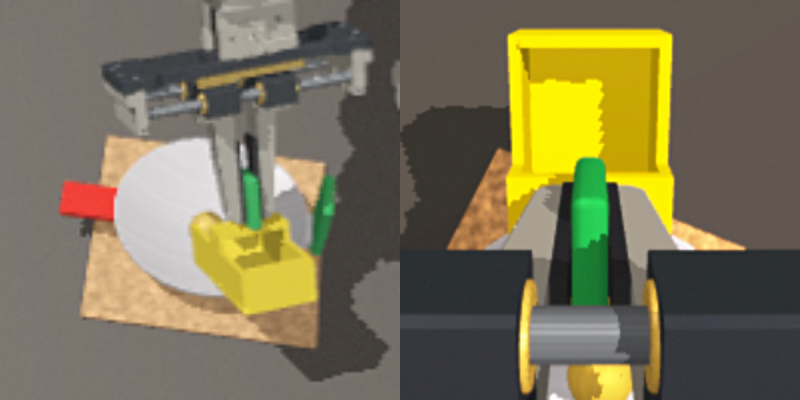

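```bash
cat >> h.py <<'E'
def ball(n,C,rad=.09):
    "brass points near C: sphere centre by least squares with radius 15 mm"
    from scipy.optimize import least_squares
    p,X=cloud(n);hsv=cv2.cvtColor(p,cv2.COLOR_RGB2HSV)
    m=(cv2.inRange(hsv,(10,80,60),(24,255,255))>0)&(np.hypot(X[...,0]-C[0],X[...,1]-C[1])<rad)&(X[...,2]>.016)
    k,l,st,ce=cv2.connectedComponentsWithStats(m.astype(np.uint8))
    for i in range(1,k):
        if st[i,4]<12: continue
        P=X[l==i];s=least_squares(lambda c:np.linalg.norm(P-c,axis=1)-.015,P.mean(0)-[0,0,.01],loss="soft_l1",f_scale=.002)
        print(n,"ball",ce[i].round(),st[i,4],s.x.round(4),"from C mm",((s.x[:2]-C)*1000).round(1),"mean",P.mean(0).round(3))
    return p
E
python3 - <<'E'
from h import *
for n in("wrist","scene","top"): ball(n,np.array([.571,.1557]))
E
```

```text
wrist ball [347. 212.] 14 [0.6558 0.1252 0.0985] from C mm [ 84.8 -30.5] mean [0.656 0.14  0.1  ]
wrist ball [295. 222.] 22 [0.626  0.1724 0.1154] from C mm [55.  16.7] mean [0.64  0.175 0.117]
wrist ball [279. 236.] 54 [0.6239 0.1847 0.1215] from C mm [52.9 29. ] mean [0.63  0.185 0.115]
wrist ball [283. 299.] 285 [0.5906 0.1788 0.2116] from C mm [19.6 23.1] mean [0.591 0.166 0.216]
wrist ball [346. 298.] 361 [0.5946 0.1366 0.2121] from C mm [ 23.6 -19.1] mean [0.593 0.149 0.217]
wrist ball [316. 323.] 431 [0.5797 0.152  0.0292] from C mm [ 8.7 -3.7] mean [0.575 0.155 0.041]
wrist ball [326. 344.] 2068 [0.5855 0.1548 0.2256] from C mm [14.5 -0.9] mean [0.582 0.154 0.22 ]
scene ball [400. 154.] 118 [0.5778 0.1582 0.2153] from C mm [6.8 2.5] mean [0.579 0.16  0.22 ]
scene ball [404. 160.] 14 [0.5983 0.1531 0.2187] from C mm [27.3 -2.6] mean [0.596 0.166 0.218]
scene ball [386. 163.] 12 [0.595  0.1358 0.2143] from C mm [ 24.  -19.9] mean [0.598 0.123 0.218]
scene ball [387. 201.] 36 [0.5801 0.1508 0.0289] from C mm [ 9.1 -4.9] mean [0.579 0.15  0.042]
top ball [266. 182.] 87 [0.642  0.1429 0.0997] from C mm [ 71.  -12.8] mean [0.637 0.138 0.113]
top ball [250. 180.] 30 [0.6423 0.1775 0.1016] from C mm [71.3 21.8] mean [0.643 0.184 0.109]
top ball [268. 193.] 16 [0.5897 0.1172 0.2033] from C mm [ 18.7 -38.5] mean [0.597 0.124 0.164]
top ball [266. 206.] 40 [0.5602 0.1192 0.2205] from C mm [-10.8 -36.5] mean [0.555 0.119 0.216]
```

The ball lies in the dish about 10 mm from its middle (z 0.029). I withdraw, level the scoop and take it back.

To row units: 0.068 m is 0.136, 0.034 m is 0.068, -0.61 rad is -0.5825.

Request:
creep_tool(
  ticks=[
    [[0.034, 0, -0.016], [0, -0.0286, 0]],
    [[0.068, 0, -0.028], [0, -0.0955, 0]],
    [[0.1, 0, -0.038], [0, -0.191, 0]],
    [[0.12, 0, -0.046], [0, -0.2865, 0]],
    [[0.136, 0, -0.05], [0, -0.382, 0]],
    [[0.136, 0, -0.05], [0, -0.4775, 0]],
    [[0.136, 0, -0.05], [0, -0.5539, 0]],
    [[0.136, 0, -0.05], [0, -0.5825, 0]],
    [[0.136, 0, -0.05], [0, -0.5825, 0]],
    [[0.136, 0, -0.05], [0, -0.5825, 0]],
    [[0.136, 0, -0.05], [0, -0.5825, 0]],
  ],
)

```text
clock: 11.85
eef_pos: [0.6634, 0.1643, 0.1892]
ee_rot: [-0.0, 0.999, 0.045, 0.0]
ft_force: [0.1, 0.4, -1.2]
gripper_width: 0.01
grasp_force: 30.0
```

```bash
python3 - <<'E'
from h import *
s=manip.read_state();Rt=Rn.from_quat(np.roll(s["ee_rot"],-1)).as_matrix();print(Rt.round(3),Rt.T@(np.array([.555,-.229,.0735])-s["eef_pos"]))
p=ball("wrist",np.array([.571,.1557]),.04)
p=ball("scene",np.array([.571,.1557]),.04)
E
```

```text
[[ 0.996  0.091  0.   ]
 [ 0.091 -0.996  0.   ]
 [ 0.    -0.    -1.   ]] [-0.14371351  0.38182857  0.11567455]
scene ball [386. 204.] 75 [0.5791 0.1524 0.0297] from C mm [ 8.1 -3.3] mean [0.586 0.148 0.038]
```

To row units: 0.3818 m is 0.7636, 0.368 m is 0.736.

Request:
creep_tool(
  ticks=[
    [[-0.004, 0.012, 0], [0, 0, 0]],
    [[-0.016, 0.044, 0], [0, 0, 0]],
    [[-0.036, 0.096, 0], [0, 0, 0]],
    [[-0.066, 0.176, 0], [0, 0, 0]],
    [[-0.1, 0.264, 0], [0, 0, 0]],
    [[-0.134, 0.356, 0], [0, 0, 0]],
    [[-0.168, 0.446, 0], [0, 0, 0]],
    [[-0.2, 0.534, 0], [0, 0, 0]],
    [[-0.232, 0.616, 0], [0, 0, 0]],
    [[-0.26, 0.69, 0], [0, 0, 0]],
    [[-0.278, 0.736, 0], [0, 0, 0]],
    [[-0.2874, 0.7636, 0], [0, 0, 0]],
  ],
)

```text
clock: 13.15
eef_pos: [0.5536, -0.2319, 0.1894]
ee_rot: [0.0, 0.999, 0.044, -0.0]
ft_force: [-0.3, -0.6, -0.9]
gripper_width: 0.0098
grasp_force: 30.0
```

Request:
creep_tool(
  ticks=[
    [[0, 0, 0.04], [0, 0, 0]],
    [[0, 0, 0.1], [0, 0, 0]],
    [[0, 0, 0.15], [0, 0, 0]],
    [[0, 0, 0.184], [0, 0, 0]],
    [[0, 0, 0.206], [0, 0, 0]],
    [[0, 0, 0.218], [0, 0, 0]],
    [[0, 0, 0.224], [0, 0, 0]],
    [[0, 0, 0.224], [0, 0, 0]],
    [[0, 0, 0.224], [0, 0, 0]],
  ],
)

```text
clock: 14.05
eef_pos: [0.5559, -0.2294, 0.0783]
ee_rot: [0.001, 0.999, 0.045, 0.001]
ft_force: [-0.8, 0.3, -1.6]
gripper_width: 0.0099
grasp_force: 30.0
```

```bash
python3 - <<'E'
from h import *
s=manip.read_state();print(s["eef_pos"],s["ft_force"])
p,X=cloud("scene");hsv=cv2.cvtColor(p,cv2.COLOR_RGB2HSV);cv2.imwrite("pics/s4.png",cv2.resize(p[170:260,190:300,::-1],None,fx=5,fy=5))
E
```

```text
[ 0.5558681  -0.2293863   0.07830548] [-0.80347834  0.30548612 -1.60017531]
```

View pics/s4.png

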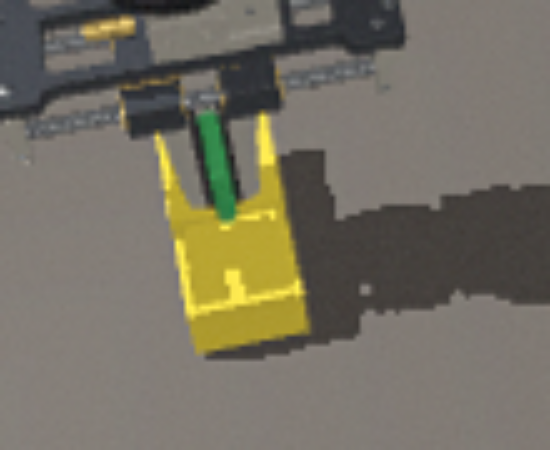

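The crop shows the scoop level and empty, just above the desk. I lower it the last 7 mm and release.

To row units: 0.0068 m is 0.0136, 0.006 m is 0.012.

Request:
creep_tool(
  ticks=[
    [[0, 0, 0.004], [0, 0, 0]],
    [[0, 0, 0.008], [0, 0, 0]],
    [[0, 0, 0.012], [0, 0, 0]],
    [[0, 0, 0.0136], [0, 0, 0]],
    [[0, 0, 0.0136], [0, 0, 0]],
    [[0, 0, 0.0136], [0, 0, 0]],
    [[0, 0, 0.0136], [0, 0, 0]],
  ],
)

```text
clock: 14.8
eef_pos: [0.5554, -0.2292, 0.0712]
ee_rot: [0.0, 0.999, 0.045, 0.0]
ft_force: [-2.8, -0.0, 5.4]
gripper_width: 0.0097
grasp_force: 30.0
```

Request:
creep_tool(
  ticks=[
    [[0, 0, 0], [0, 0, 0]],
    [[0, 0, 0], [0, 0, 0]],
    [[0, 0, 0], [0, 0, 0]],
    [[0, 0, 0], [0, 0, 0]],
    [[0, 0, 0], [0, 0, 0]],
    [[0, 0, 0], [0, 0, 0]],
    [[0, 0, 0], [0, 0, 0]],
    [[0, 0, 0], [0, 0, 0]],
  ],
  finger_gap=0.092,
)

```text
clock: 15.6
eef_pos: [0.5553, -0.229, 0.0705]
ee_rot: [0.0, 0.999, 0.045, 0.0]
ft_force: [-0.7, -0.2, 0.6]
gripper_width: 0.0719
grasp_force: 0.0
```

Request:
creep_tool(
  ticks=[
    [[0, 0, -0.04], [0, 0, 0]],
    [[0, 0, -0.12], [0, 0, 0]],
    [[0, 0, -0.2], [0, 0, 0]],
    [[0, 0, -0.28], [0, 0, 0]],
    [[0, 0, -0.32], [0, 0, 0]],
    [[0, 0, -0.32], [0, 0, 0]],
    [[0, 0, -0.32], [0, 0, 0]],
  ],
)

```text
clock: 16.3
eef_pos: [0.555, -0.2289, 0.2297]
ee_rot: [-0.0, 0.999, 0.045, -0.0]
ft_force: [-0.7, 0.0, -1.3]
gripper_width: 0.0921
grasp_force: 0.0
```

```bash
python3 - <<'E'
from h import *
C=np.array([.571,.1557])
ball("scene",C,.05);ball("top",C,.05);
for n in ("scene","top","wrist"):
    p,X=cloud(n);hsv=cv2.cvtColor(p,cv2.COLOR_RGB2HSV)
    for name,lo,hi,Q,r in(("scoop",(22,120,60),(33,255,255),(.555,-.229),.1),("sgrip",(45,90,40),(85,255,255),(.555,-.229),.1),("dgrip",(45,90,40),(85,255,255),(.598,.24),.06),("tab",(0,150,80),(6,255,255),(.54,.06),.06)):
        P=X[(cv2.inRange(hsv,lo,hi)>0)&(np.hypot(X[...,0]-Q[0],X[...,1]-Q[1])<r)]
        if len(P)<20: continue
        zt=np.percentile(P[:,2],97);t=P[P[:,2]>zt-.006]
        v=cv2.minAreaRect(t[:,:2].astype(np.float32)*1000);print(n,name,len(P),zt.round(4),np.round(v[0],1),np.round(v[1],1),round(v[2],1))
s=manip.read_state();Rt=Rn.from_quat(np.roll(s["ee_rot"],-1)).as_matrix();print(s["eef_pos"],Rt.round(3),s["q"].round(2))
E
```

```text
scene ball [387. 204.] 97 [0.5796 0.1521 0.029 ] from C mm [ 8.6 -3.6] mean [0.585 0.15  0.038]
top ball [265. 205.] 60 [0.5806 0.1517 0.029 ] from C mm [ 9.6 -4. ] mean [0.578 0.151 0.04 ]
scene scoop 953 0.052 [ 556.5 -225.2] [ 31.9 122.6] 6.2
scene sgrip 80 0.0935 [ 516.8 -225.3] [ 13.1 116.5] 84.2
scene dgrip 116 0.0879 [598.5 238.9] [ 9.4 39.1] 69.9
scene tab 184 0.0402 [541.9  59.6] [43.6 34.2] 71.2
top scoop 209 0.0478 [ 544.6 -241.5] [ 8.3 29.8] 19.7
top dgrip 90 0.0868 [596.3 239. ] [11. 35.] 73.1
top tab 151 0.0402 [539.4  57.7] [42.5 30.5] 72.5
wrist scoop 3622 0.0489 [ 552.2 -229.4] [34.9 58. ] 14.3
wrist sgrip 311 0.0912 [ 554.6 -229.5] [38.   8.8] 5.1
wrist tab 940 0.0376 [539.5  59.4] [47.3 32.9] 72.4
[ 0.5544924  -0.228524    0.22855924] [[ 0.996  0.091 -0.003]
 [ 0.091 -0.996  0.002]
 [-0.003 -0.002 -1.   ]] [-0.59  0.23  1.53 -0.    1.39  0.89]
```

The scoop stands where it was at the start, the ball is about 10 mm from the dish's middle, and the dish has not moved. I go above the dish grip with the tool yaw at -0.31.

To row units: -0.462 m is -0.924, -0.21 m is -0.42, 0.4 rad is 0.382.

Request:
creep_tool(
  ticks=[
    [[0.004, -0.02, 0], [0, 0, 0.0191]],
    [[0.012, -0.07, 0], [0, 0, 0.0573]],
    [[0.028, -0.15, 0], [0, 0, 0.0955]],
    [[0.044, -0.24, 0], [0, 0, 0.1337]],
    [[0.06, -0.33, 0], [0, 0, 0.1719]],
    [[0.078, -0.42, 0], [0, 0, 0.2101]],
    [[0.094, -0.51, 0], [0, 0, 0.2483]],
    [[0.11, -0.6, 0], [0, 0, 0.2865]],
    [[0.126, -0.69, 0], [0, 0, 0.3247]],
    [[0.144, -0.78, 0], [0, 0, 0.3533]],
    [[0.16, -0.86, 0], [0, 0, 0.3724]],
    [[0.172, -0.924, 0], [0, 0, 0.382]],
  ],
  finger_gap=0.05,
)

```text
clock: 17.75
eef_pos: [0.5984, 0.2413, 0.2294]
ee_rot: [0.0, 0.988, -0.154, -0.001]
ft_force: [0.9, -0.4, -0.1]
gripper_width: 0.05
grasp_force: 0.0
```

Request:
creep_tool(
  ticks=[
    [[0, 0, 0], [0, 0, 0]],
    [[0, 0, 0], [0, 0, 0]],
    [[0, 0, 0], [0, 0, 0]],
  ],
)

```text
clock: 18.05
eef_pos: [0.5989, 0.2378, 0.2299]
ee_rot: [0.0, 0.988, -0.154, -0.0]
ft_force: [-0.3, 0.1, -0.8]
gripper_width: 0.0504
grasp_force: 0.0
```

```bash
python3 - <<'E'
from h import *
p,X=cloud("wrist");hsv=cv2.cvtColor(p,cv2.COLOR_RGB2HSV)
s=manip.read_state();Rt=Rn.from_quat(np.roll(s["ee_rot"],-1)).as_matrix();print(s["eef_pos"],Rt.round(3),s["q"].round(2))
P=X[(cv2.inRange(hsv,(45,90,40),(85,255,255))>0)&(np.hypot(X[...,0]-.598,X[...,1]-.24)<.06)]
zt=np.percentile(P[:,2],95);t=P[P[:,2]>zt-.006]
v=cv2.minAreaRect(t[:,:2].astype(np.float32)*1000);print(len(P),zt.round(4),v)
print(Rt.T@(np.array([v[0][0]/1000,v[0][1]/1000,.062])-s["eef_pos"]))
ball("wrist",np.array([.571,.1557]),.04)
cv2.imwrite("pics/w5.png",p[:,:,::-1])
E
```

```text
[0.59902523 0.23754236 0.2301808 ] [[ 0.952 -0.306 -0.001]
 [-0.306 -0.952 -0.   ]
 [-0.     0.001 -1.   ]] [ 0.19  0.34  1.39 -0.    1.42  2.07]
354 0.085 ((597.2263793945312, 240.34934997558594), (9.097808837890625, 38.86488342285156), 72.34325408935547)
[-0.00249566 -0.00222703  0.16818058]
wrist ball [380. 176.] 291 [0.5793 0.152  0.0288] from C mm [ 8.3 -3.7] mean [0.582 0.156 0.037]
wrist ball [529. 342.] 136 [0.5868 0.177  0.3202] from C mm [15.8 21.3] mean [0.599 0.181 0.326]
```

View pics/w5.png

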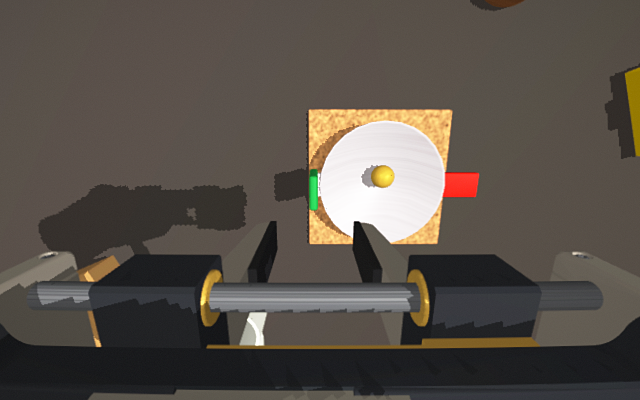

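The wrist view shows the ball near the dish's middle (382,176) and the grip plate edge-on between the fingers at (313,190). The axes are aligned, so I descend and grip.

Careful with the scale: shifts go in shares of 0.5 m and turns go in shares of 60 degrees. That gives: 0.168 m is 0.336, -0.0025 m is -0.005.

Request:
creep_tool(
  ticks=[
    [[-0.004, -0.004, 0.06], [0, 0, 0]],
    [[-0.005, -0.004, 0.13], [0, 0, 0]],
    [[-0.005, -0.004, 0.2], [0, 0, 0]],
    [[-0.005, -0.004, 0.26], [0, 0, 0]],
    [[-0.005, -0.004, 0.3], [0, 0, 0]],
    [[-0.005, -0.004, 0.324], [0, 0, 0]],
    [[-0.005, -0.004, 0.336], [0, 0, 0]],
    [[-0.005, -0.004, 0.336], [0, 0, 0]],
    [[-0.005, -0.004, 0.336], [0, 0, 0]],
    [[-0.005, -0.004, 0.336], [0, 0, 0]],
  ],
)

```text
clock: 19.15
eef_pos: [0.5983, 0.2417, 0.0641]
ee_rot: [-0.0, 0.988, -0.154, 0.001]
ft_force: [0.5, -0.7, -0.5]
gripper_width: 0.0503
grasp_force: 0.0
```

Request:
creep_tool(
  ticks=[
    [[0, 0, 0], [0, 0, 0]],
    [[0, 0, 0], [0, 0, 0]],
    [[0, 0, 0], [0, 0, 0]],
    [[0, 0, 0], [0, 0, 0]],
    [[0, 0, 0], [0, 0, 0]],
    [[0, 0, 0], [0, 0, 0]],
    [[0, 0, 0], [0, 0, 0]],
    [[0, 0, 0], [0, 0, 0]],
    [[0, 0, 0], [0, 0, 0]],
    [[0, 0, 0], [0, 0, 0]],
  ],
  finger_gap=0,
)

```text
clock: 20.15
eef_pos: [0.5971, 0.2413, 0.0625]
ee_rot: [0.0, 0.988, -0.154, -0.0]
ft_force: [-0.9, -3.3, 1.0]
gripper_width: 0.0097
grasp_force: 30.0
```

Request:
creep_tool(
  ticks=[
    [[0, 0, -0.004], [0, 0, 0]],
    [[0, 0, -0.01], [0, 0, 0]],
    [[0, 0, -0.018], [0, 0, 0]],
    [[0, 0, -0.018], [0, 0, 0]],
    [[0, 0, -0.018], [0, 0, 0]],
    [[0, 0, -0.018], [0, 0, 0]],
  ],
)

```text
clock: 20.75
eef_pos: [0.5971, 0.2416, 0.0714]
ee_rot: [-0.0, 0.988, -0.154, -0.0]
ft_force: [-0.4, -0.6, -1.2]
gripper_width: 0.0098
grasp_force: 30.0
```

```bash
python3 - <<'E'
from h import *
C=np.array([.571,.1557]);ball("scene",C,.05);ball("top",C,.05)
E
```

```text
scene ball [388. 202.] 99 [0.5797 0.1535 0.0379] from C mm [ 8.7 -2.2] mean [0.585 0.151 0.047]
top ball [264. 205.] 63 [0.5813 0.1519 0.0379] from C mm [10.3 -3.8] mean [0.578 0.151 0.049]
```

To row units: -0.091 m is -0.182, -0.087 m is -0.174.

Request:
creep_tool(
  ticks=[
    [[0, 0, -0.006], [0, 0, 0]],
    [[0, 0, -0.018], [0, 0, 0]],
    [[0, 0, -0.036], [0, 0, 0]],
    [[0, 0, -0.056], [0, 0, 0]],
    [[0, 0, -0.076], [0, 0, 0]],
    [[0, 0, -0.098], [0, 0, 0]],
    [[0, 0, -0.12], [0, 0, 0]],
    [[0, 0, -0.142], [0, 0, 0]],
    [[0, 0, -0.16], [0, 0, 0]],
    [[0, 0, -0.174], [0, 0, 0]],
    [[0, 0, -0.182], [0, 0, 0]],
    [[0, 0, -0.182], [0, 0, 0]],
  ],
)

```text
clock: 22.05
eef_pos: [0.5975, 0.2416, 0.1631]
ee_rot: [-0.0, 0.988, -0.154, 0.0]
ft_force: [0.8, 1.5, -3.1]
gripper_width: 0.0098
grasp_force: 30.0
```

Request:
creep_tool(
  ticks=[
    [[0, 0, 0], [0, 0, 0]],
    [[0, 0, 0], [0, 0, 0]],
    [[0, 0, 0], [0, 0, 0]],
  ],
)

```text
clock: 22.35
eef_pos: [0.5969, 0.2415, 0.1619]
ee_rot: [0.0, 0.988, -0.154, -0.0]
ft_force: [-0.7, 0.0, -3.0]
gripper_width: 0.0101
grasp_force: 30.0
```

```bash
python3 - <<'E'
from h import *
C=np.array([.571,.1557])
for n in("scene","top"):
    p,X=cloud(n);hsv=cv2.cvtColor(p,cv2.COLOR_RGB2HSV)
    P=X[(cv2.inRange(hsv,(0,150,80),(6,255,255))>0)&(np.hypot(X[...,0]-.54,X[...,1]-.06)<.07)];P=P[P[:,2]>.1]
    print(n,"tab",len(P),np.median(P,0).round(4),np.median(P[:,2]-0))
    r=np.hypot(*(X[...,:2]-C).transpose(2,0,1));Q=X[(r<.075)&(r>.055)&(X[...,2]>.11)&(X[...,2]<.15)]
    # plane through dish wall: fit z = a+b x+c y + k r
    A=np.c_[np.ones(len(Q)),Q[:,:2]-C,np.hypot(*(Q[:,:2]-C).T)];s=np.linalg.lstsq(A,Q[:,2],rcond=None)[0];print(len(Q),"tilt",s[1:3].round(3))
ball("scene",C,.05);ball("top",C,.05)
s=manip.read_state();Rt=Rn.from_quat(np.roll(s["ee_rot"],-1)).as_matrix();print(s["eef_pos"],Rt.round(3),s["q"].round(2))
E
```

```text
scene tab 201 [0.542  0.0602 0.1355] 0.13546060260012022
1108 tilt [ 0.004 -0.017]
top tab 168 [0.539  0.0591 0.1357] 0.13566401857384527
922 tilt [-0.005 -0.009]
scene ball [392. 180.] 112 [0.5793 0.1532 0.1289] from C mm [ 8.3 -2.5] mean [0.586 0.151 0.137]
top ball [259. 201.] 73 [0.5803 0.1521 0.1288] from C mm [ 9.3 -3.6] mean [0.578 0.152 0.14 ]
[0.59715077 0.24151651 0.1623168 ] [[ 0.953 -0.304 -0.   ]
 [-0.304 -0.953 -0.   ]
 [-0.     0.    -1.   ]] [ 0.2   0.39  1.46 -0.    1.3   2.08]
```

The dish is lifted, level within 1 degree and not yet turned. I make the quarter turn about the dish's centre in two eighths.

To row units: -0.0636 m is -0.1272, -0.062 m is -0.124, -0.785 rad is -0.7496.

Request:
creep_tool(
  ticks=[
    [[-0.0036, 0, 0], [0, 0, -0.0191]],
    [[-0.0108, 0.0004, 0], [0, 0, -0.0573]],
    [[-0.0216, 0.0012, 0], [0, 0, -0.1146]],
    [[-0.0358, 0.0036, 0], [0, 0, -0.191]],
    [[-0.0514, 0.0076, 0], [0, 0, -0.2769]],
    [[-0.0668, 0.013, 0], [0, 0, -0.3629]],
    [[-0.0816, 0.0196, 0], [0, 0, -0.4488]],
    [[-0.0956, 0.0274, 0], [0, 0, -0.5348]],
    [[-0.1076, 0.0356, 0], [0, 0, -0.6112]],
    [[-0.1174, 0.0436, 0], [0, 0, -0.678]],
    [[-0.124, 0.0496, 0], [0, 0, -0.7257]],
    [[-0.1272, 0.0526, 0], [0, 0, -0.7496]],
  ],
)

```text
clock: 23.75
eef_pos: [0.5281, 0.2358, 0.1625]
ee_rot: [-0.0, 0.972, 0.237, -0.0]
ft_force: [0.3, -0.5, -1.8]
gripper_width: 0.0096
grasp_force: 30.0
```

```bash
python3 - <<'E'
from h import *
C=np.array([.571,.1557]);ball("scene",C,.05);ball("top",C,.05)
E
```

```text
scene ball [395. 179.] 112 [0.5786 0.1604 0.1299] from C mm [7.6 4.7] mean [0.585 0.159 0.138]
top ball [256. 201.] 69 [0.575  0.1554 0.1542] from C mm [ 4.  -0.3] mean [0.575 0.156 0.154]
```

To row units: -0.0636 m is -0.1272, -0.062 m is -0.124, -0.785 rad is -0.7496.

Request:
creep_tool(
  ticks=[
    [[-0.0036, 0, 0], [0, 0, -0.0191]],
    [[-0.0108, 0.0004, 0], [0, 0, -0.0573]],
    [[-0.0216, 0.0012, 0], [0, 0, -0.1146]],
    [[-0.0358, 0.0036, 0], [0, 0, -0.191]],
    [[-0.0514, 0.0076, 0], [0, 0, -0.2769]],
    [[-0.0668, 0.013, 0], [0, 0, -0.3629]],
    [[-0.0816, 0.0196, 0], [0, 0, -0.4488]],
    [[-0.0956, 0.0274, 0], [0, 0, -0.5348]],
    [[-0.1076, 0.0356, 0], [0, 0, -0.6112]],
    [[-0.1174, 0.0436, 0], [0, 0, -0.678]],
    [[-0.124, 0.0496, 0], [0, 0, -0.7257]],
    [[-0.1272, 0.0526, 0], [0, 0, -0.7496]],
  ],
)

```text
clock: 25.05
eef_pos: [0.484, 0.183, 0.1625]
ee_rot: [0.0, 0.807, 0.59, -0.0]
ft_force: [0.2, -0.3, -2.2]
gripper_width: 0.0098
grasp_force: 30.0
```

Request:
creep_tool(
  ticks=[
    [[0, 0, 0], [0, 0, 0]],
    [[0, 0, 0], [0, 0, 0]],
    [[0, 0, 0], [0, 0, 0]],
    [[0, 0, 0], [0, 0, 0]],
    [[0, 0, 0], [0, 0, 0]],
    [[0, 0, 0], [0, 0, 0]],
  ],
)

```text
clock: 25.65
eef_pos: [0.4842, 0.1834, 0.1625]
ee_rot: [-0.0, 0.808, 0.589, 0.0]
ft_force: [0.1, 0.2, -3.0]
gripper_width: 0.0099
grasp_force: 30.0
```

```bash
python3 - <<'E'
from h import *
C=np.array([.571,.1557]);p=ball("scene",C,.05);ball("top",C,.05);p,X=cloud("scene");b,Y=cloud("top")
for n,q,x in(("scene",p,X),("top",b,Y)):
    P=x[(cv2.inRange(cv2.cvtColor(q,cv2.COLOR_RGB2HSV),(0,150,80),(6,255,255))>0)&(x[...,2]>.1)&(x[...,0]>.55)&(x[...,1]<.3)&(x[...,1]>0)]
    print(n,"tab",len(P),np.median(P,0).round(3))
cv2.imwrite("pics/end.png",np.hstack([p[...,::-1][100:300,130:490],b[...,::-1][100:300,150:490]]))
s=manip.read_state();Rt=Rn.from_quat(np.roll(s["ee_rot"],-1)).as_matrix();print(Rt.round(3),s["joint_velocities"].round(3))
E
```

```text
scene ball [397. 177.] 113 [0.5734 0.1657 0.1296] from C mm [ 2.4 10. ] mean [0.579 0.163 0.138]
scene tab 236 [0.667 0.125 0.136]
top tab 161 [0.666 0.124 0.136]
[[ 0.305  0.952  0.   ]
 [ 0.952 -0.305 -0.   ]
 [-0.     0.    -1.   ]] [ 0.    -0.002  0.002  0.    -0.002 -0.001]
```

View pics/end.png

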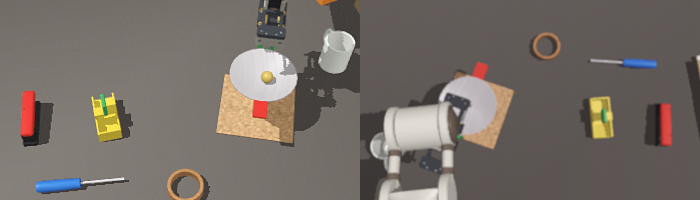

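The dish is held level above the mat with the red tab facing away at (260,108) and the ball in the middle at (267,76). The scoop stands at (106,117) and the bystanders are in place.

```bash
python3 -c "
from cell import manip
print(manip.hand_in())"
```

```text
the job is handed in; nothing more can be done
None
```

I handed the job in at about 26 s with no verdict shown: the dish is held level about 10 cm above the mat, turned a quarter anticlockwise, with the ball about 10 mm from its middle, the scoop standing released on the desk, and the stapler, tape, screwdriver and mug looking undisturbed in the last pictures.

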